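Fill the fuse rack in order, then draw out the old fuse and show its underside

ROBOT

A 6-joint arm with a two-finger parallel gripper is mounted at the origin on a cart in front of the work surface, level with it; the furniture and walls round the work are solid. World frame = base frame: x ahead of the robot, y to its left, z up, the work surface at z = 0. Lengths are in m, angles in rad, forces in N, time in s.
With the tool pointing down it reaches from about 0.375 to 0.9 m from the base axis. Payload 3.1 kg.
Tool frame: the origin (TCP) lies midway between the tips of the shut fingers; the grasp point (between the pads) lies 19 mm behind it; z points along the fingers, y is the line along which they close (so a half turn about z gives the same grasp; the last joint's range is limited). The gripper opens to 85 mm and grips with 20 to 120 N. Pads are 22 mm wide; open, the fingers measure 114 mm over their backs; the gripper's body (76 mm by 85 mm) begins 54 mm behind the grasp point. The pads swing forward as they close: fully open they stand 13 mm farther back than shut.
Start: joints at [1.05, 0.527, 1.433, -0, 1.181, -0.178], TCP at [0.21, 0.589, 0.231] pointing down, gripper open.
Joint ranges: [-3.08, 3.08], [-0.75, 2.2], [0.22, 2.44], [-1.43, 4.57], [0, 2.65], [-2.85, 2.85]. Speed limits (rad/s): [2.79, 2.79, 3.14, 3.14, 3.14, 3.14].

INTERFACE

Orientations are given as a unit quaternion [x, y, z, w].
In Python, from station import manip gives the robot as it stands.
- The arm moves only by the tool move_arm, never from a script. Its argument "increments" is a list that holds one entry, the list of rows, each a list of 5 numbers: the gripper's target within -1 to 1 (shut at 1, half-way at 0, fully open at -1), then the shift along the world's x, y, z in m, then the turn about the world's z in degrees. In form: [[[fingers, dx, dy, dz, twist], ...]]. A call has 1 to 8 rows; each row shifts and turns the commanded pose from where the row before left it; what a row does not reach is not made up. A row lasts 1/10 s, in which the tool goes at most 50 mm and 8.59 degrees, less where a joint would pass 70% of its speed; a pose out of reach is approached as far as the arm can. A call with a gripper value outside its range is refused whole. The fingers move at their own pace and stop on an object; "newtons" is the grip in N (left out, the last holds). Time passes only in rows, so rows that do not move let the fingers close. It gives the time, the measured TCP pose, the force, the opening and the grip force at its end, in the units of the state.
- manip.sense(): the state, without advancing time (a new reading comes with each control period).
- manip.snapshot(name): name is "scene" or "side" or "wrist"; returns a dict with "img" (420x560x3 uint8, red, green, blue), "fx", "fy", "cx", "cy" (pixels), "k1" (the pictures are not rectified: a ray, as slopes to the right and down, at radius r is drawn at 1 + k1 r^2 times it, then the intrinsics apply), "world_to_cam" (4x4, takes a point from world to camera coordinates); the wrist camera has in their place "tool_from_camera" (4x4, takes a point from camera to tool coordinates, whose origin is the TCP and whose axes are the flange's). Camera axes: x right, y down, z forward; pixel columns grow to the right and rows downward; lengths in m; the calibration is good to about 2 mm. A picture is of the moment at which its call begins: read the wrist's pose just before it. There is no depth.
- manip.sign_off(): hands the job in; it is judged then, once.
Trained networks look in the newest picture that a camera, given by its name, has taken for a name from the list of things; names that differ only in an ending like _2 or _b are one class to them, and where a whole thing is asked for, a point or a joint stands for the part that bears it (a point fixed in the world has none). Each returns a list of dicts, best first, with "confidence" (0 to 1); they miss things now and then, are a little off and sometimes report something else, mostly with a low value. They report only what shows in the picture. A call takes as long as a camera call. They do not tell look-alikes from the thing itself.
- manip.spot_in(label, camera): "xyz" ([x, y, z] in m, in world coordinates, good to about 4 mm: the middle of the surface that is visible of it).
- manip.mark_of(label, camera): "xyz" ([x, y, z] in m, in world coordinates, good to about 4 mm: a listed point, or the origin of a listed thing).
The state is a dict: "t": time; "q": joint angles; "qd": joint speeds; "tau": joint torques, N m; "tcp_pos": TCP position; "tool_rot": TCP orientation; "force": force on the tool from outside, world axes, zero at the start; "ft_torque": the same for the moment, N m; "finger_gap": opening from 0.0 (shut) to 1.0 (fully open); "gripper_force": force on a finger pad.
Only numpy, scipy, OpenCV 4.12 (cv2) and the standard library are available. Lean on these libraries where they do the work, as an engineer would, in place of code of your own. Each camera call takes 0.05 s, during which the arm holds its last target. There are 200 camera calls.

TASK

Put the two fuses that stand on the desk upright into the empty pockets of the black fuse rack, right down to the bottom and let go: first either one into the pocket marked with one dot, then the other into the pocket with two dots. Only then draw the old fuse out of the three-dot pocket, raise it to at least 15 cm above the desk and tip it at least 45 degrees from upright so that its lower cap can be looked at; finish the program while still holding it there, steady in the gripper. Do not move the tape roll or the relay.

Things in the scene. Friction and masses are not known exactly. Their poses are not given: they have to be found in the camera images.
- rack: Black plastic rack fixed to the desk, 80 (x) x 160 (y) x 40 mm high, plus an 18 mm ear, 9 mm high, at each end. Origin: centre of its underside. y runs along the pocket row from pocket 3 to 1; x points away from the robot, +-20 degrees. Three round blind pockets 30 mm wide, 30 mm deep, 50 mm apart, chamfered mouths. 39 mm from each, towards the robot, one, two or three metal dots mark it.
- pocket_1 (a point): Centre of the mouth of the one-dot pocket (empty), level with the rack's top, 40 mm above the desk. The left pocket seen from the robot.
- pocket_2 (a point): Centre of the mouth of the two-dot pocket (empty), the middle one, 40 mm above the desk. Behind the work a board with coils overhangs the back of the desk from x = 0.58 m on, 0.15 to 0.4 m up: keep the hand in front of it. The thin hanging cables offer no resistance.
- pocket_3 (a point): Centre of the mouth of the three-dot pocket, which holds the old fuse, 40 mm above the desk. The right pocket seen from the robot.
- spare_a_mid (a point): Middle (half-way up) of one of two alike fuses standing on the desk right of the rack, on either side of the open fuse tin or both beyond it: white tube 22 mm across, brass end caps 24 mm across and 15 mm long, whole length 75 mm, 70 g. z axis along its length. Seated in a pocket its middle is 47.5 mm and its top 85 mm above the desk.
- spare_b_mid (a point): Middle of the other of the two alike standing fuses; same size and axes as spare_a_mid.
- old_fuse_mid (a point): Middle of the old fuse, in the three-dot pocket at the start: white tube 24 mm across, brass end caps 27 mm across and 16 mm long, whole length 80 mm, 70 g, loose fit. z axis along its length, up at the start. In the pocket its middle is 50 mm and its top 90 mm above the desk.
- tape_roll: Bystander: grey roll of insulating tape lying flat, 62 mm across, 19 mm high. Origin: centre of its underside.
- relay: Bystander: plug-in relay, 30 x 36 mm and 61 mm high, standing. Origin: centre of its underside.
There are look-alikes about, which are no part of the job. Leave any red look-alike of the part that bears spare_b_mid alone.

How it is judged:
By the outcome, as a careful person would: the job done as asked, in the order asked, and still so for the second after the job is handed in, while the arm keeps its last pose, push and grip.
It also fails if it takes over 72 s, if anything falls off the work surface, if the arm or the gripper's body presses on something with over 40 N, if the wrist force passes 120 N, or if a joint passes its speed limit or range.

## Working session

There is one attempt and no reset: what is moved stays moved. The work goes in short steps, Python scripts to look and compute and a tool call to move; the robot and the scene stay as the last step left them, time stands still between calls to the robot, and variables do not carry over. Pictures are saved under pics/ and viewed, at most 10 in all, crops included, and the job is handed in when it is done.

Besides the shell and the picture viewer there is one more tool, called after "Request:" as name([rows], argument=value, ...), one row to a line, values as JSON. move_arm: Moves the arm, as the interface text tells. Its arguments: {"type":"object","properties":{"increments":{"type":"array","items":{"type":"array","items":{"type":"array","items":{"type":"number"}}}},"newtons":{"type":"number"}},"required":["increments"]}

```bash
mkdir -p pics; ls; cat > h.py <<'E'
from station import manip
import numpy as np, cv2
def snap(c,name=None,crop=None,scale=1):
    s=manip.snapshot(c)
    if name:
        im=s["img"][:,:,::-1]
        if crop: im=im[crop[1]:crop[3],crop[0]:crop[2]]
        cv2.imwrite(f"pics/{name}.png",cv2.resize(im,None,fx=scale,fy=scale,interpolation=cv2.INTER_CUBIC))
    return s
def proj(s,P):
    p=s["world_to_cam"]@np.r_[P,1]; a=p[:2]/p[2]; a=a*(1+s["k1"]*(a@a))
    return np.array([s["fx"]*a[0]+s["cx"],s["fy"]*a[1]+s["cy"]])
def ray(s,uv):
    d=np.array([(uv[0]-s["cx"])/s["fx"],(uv[1]-s["cy"])/s["fy"]]);a=d.copy()
    for _ in range(20): a=d/(1+s["k1"]*(a@a))
    M=np.linalg.inv(s["world_to_cam"]); return M[:3,3],M[:3,:3]@np.r_[a,1]
def onplane(s,uv,z):
    o,d=ray(s,uv); return o+d*(z-o[2])/d[2]
E
python3 - <<'E'
from h import *
np.set_printoptions(precision=4,suppress=True)
for c in ["scene","side"]:
    s=snap(c,c+"0",scale=1.4)
    print(c,np.linalg.inv(s["world_to_cam"])[:3,3])
    for l in ["rack","pocket_1","pocket_2","pocket_3","spare_a_mid","old_fuse_mid","tape_roll","relay"]:
        for d in manip.mark_of(l,c)[:4]:
            x=np.array(d["xyz"]);print(l,x,round(d["confidence"],2),proj(s,x).round()*1.4)
E
```

```text
pics
scene [ 0.2489 -0.6069  0.7876]
rack [ 0.4503  0.1257 -0.0003] 0.68 [305.2 240.8]
pocket_1 [0.463  0.1746 0.04  ] 0.92 [299.6 205.8]
pocket_1 [0.4675 0.0765 0.0369] 0.86 [323.4 240.8]
pocket_1 [0.4645 0.1254 0.0376] 0.81 [310.8 224. ]
pocket_2 [0.463  0.1746 0.04  ] 0.92 [299.6 205.8]
pocket_2 [0.4675 0.0765 0.0369] 0.86 [323.4 240.8]
pocket_2 [0.4645 0.1254 0.0376] 0.81 [310.8 224. ]
pocket_3 [0.463  0.1746 0.04  ] 0.92 [299.6 205.8]
pocket_3 [0.4675 0.0765 0.0369] 0.86 [323.4 240.8]
pocket_3 [0.4645 0.1254 0.0376] 0.81 [310.8 224. ]
spare_a_mid [ 0.4527 -0.4158  0.0374] 0.76 [460.6 499.8]
spare_a_mid [ 0.5525 -0.0618 -0.0001] 0.46 [403.2 294. ]
old_fuse_mid [0.4624 0.0761 0.0487] 0.67 [319.2 238. ]
tape_roll [ 0.5521 -0.0594 -0.0007] 0.62 [401.8 294. ]
relay [ 0.4795 -0.0419  0.0021] 0.66 [358.4 299.6]
side [0.0519 0.9347 0.6362]
spare_a_mid [ 0.4553 -0.4196  0.038 ] 0.66 [462.  240.8]
```

View pics/scene0.png

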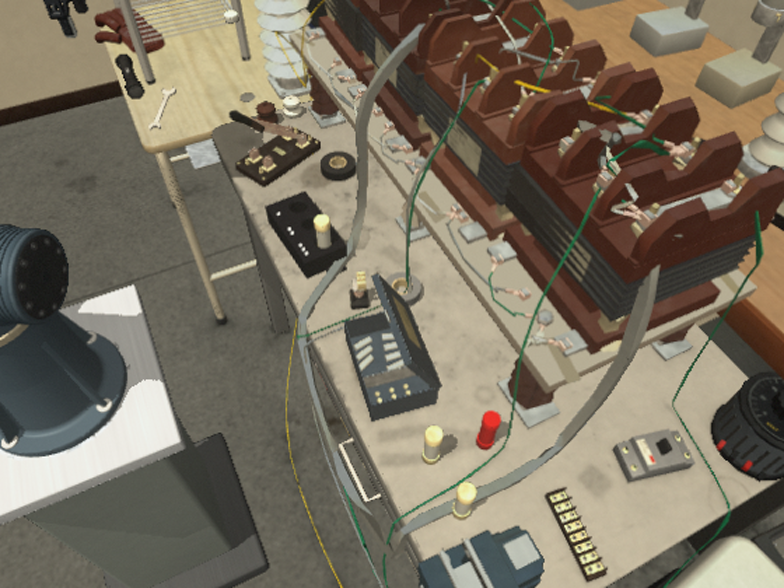

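View pics/side0.png

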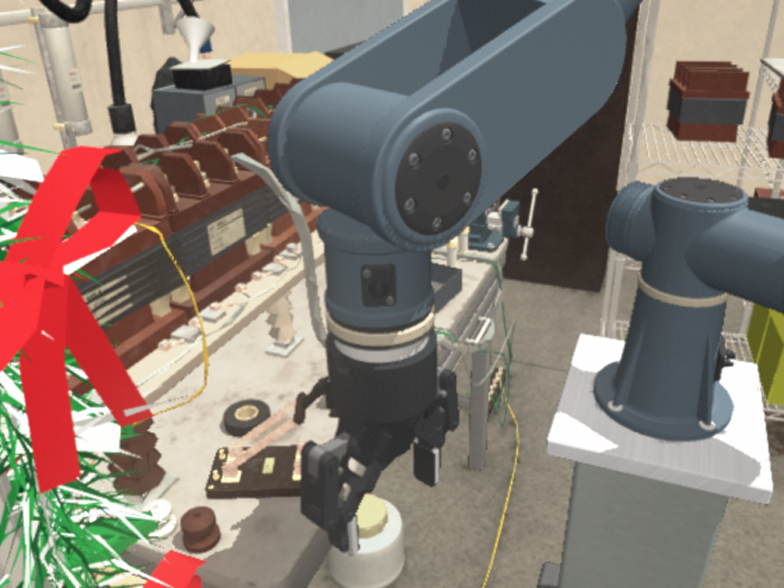

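```bash
python3 - <<'E'
from h import *
np.set_printoptions(precision=4,suppress=True)
s=snap("scene")
for n,uv,z in [("s1",(432,445),.0375),("s2",(465,500),.0375),("s1top",(433,432),.075),("s2top",(466,488),.075),("red",(488,430),.0375),("tin tops",(375,277),.1),("vise",(490,560),.05),("tin corner",(437,388),.04),("deskedge",(270,262),0),("deskedge2",(395,517),0)]:
    print(n,onplane(s,np.array(uv)/1.4,z))
for d in manip.spot_in("spare_a_mid","scene"): print(d, proj(s,d["xyz"])*1.4)
t=manip.sense(); print(t["tcp_pos"],t["tool_rot"],t["force"],t["finger_gap"])
w=manip.snapshot("wrist");print(w["tool_from_camera"],w["fx"],w["cx"],w["cy"],w["k1"])
E
```

```text
s1 [ 0.4554 -0.3343  0.0375]
s2 [ 0.4571 -0.4182  0.0375]
s1top [ 0.4549 -0.3328  0.075 ]
s2top [ 0.4553 -0.4155  0.075 ]
red [ 0.5347 -0.3491  0.0375]
tin tops [ 0.4912 -0.0832  0.1   ]
vise [ 0.4435 -0.4961  0.05  ]
tin corner [ 0.503  -0.2624  0.04  ]
deskedge [0.3755 0.1045 0.    ]
deskedge2 [ 0.3738 -0.3876  0.    ]
{'xyz': [0.4486, -0.4227, 0.068], 'confidence': 0.69} [463.6513 497.6638]
[0.2101 0.5886 0.2313] [0.1706 0.9853 0.     0.    ] [ 0.1646  0.4069 -0.7441] 1.0004244606757922
[[ 0.0005 -0.9637 -0.2668  0.068 ]
 [ 1.      0.0007 -0.0008  0.0013]
 [ 0.0009 -0.2668  0.9637 -0.1426]
 [ 0.      0.      0.      1.    ]] 334.7761428152062 276.3428327740536 205.7051143120581 -0.028701470048180314
```

Request:
move_arm([
  [[-1,0.026,-0.036,0,-8.5],[-1,0.026,-0.036,0,-8.5],[-1,0.026,-0.036,0,-8.5],[-1,0.026,-0.036,0,-8.5],[-1,0.026,-0.036,0,-8.5],[-1,0.026,-0.036,0,-8.5],[-1,0.026,-0.036,0,-8.5],[-1,0.026,-0.036,0,-8.5]],
], newtons=40)

```text
t: 1.85
tcp_pos: [0.419, 0.2992, 0.2316]
tool_rot: [0.695, 0.719, 0.0, 0.0]
force: [-0.2, 0.8, -0.0]
finger_gap: 0.996
gripper_force: 0.0
```

Request:
move_arm([
  [[-1,0,-0.05,0,-2],[-1,0,-0.05,0,0],[-1,0,-0.05,0,0],[-1,0,-0.05,0,0],[-1,0,-0.05,0,0],[-1,0,-0.05,0,0],[-1,0,-0.05,0,0],[-1,0,-0.05,0,0]],
])

```text
t: 2.65
tcp_pos: [0.4179, -0.1015, 0.2317]
tool_rot: [0.705, 0.709, 0.0, 0.001]
force: [0.8, 0.1, -0.2]
finger_gap: 0.998
gripper_force: 0.0
```

Request:
move_arm([
  [[-1,0.007,-0.05,0,0],[-1,0.007,-0.05,0,0],[-1,0.007,-0.05,0,0],[-1,0.007,-0.05,0,0],[-1,0.007,-0.035,0,0],[-1,0,0,0,0],[-1,0,0,0,0]],
])

```text
t: 3.35
tcp_pos: [0.4524, -0.3327, 0.2309]
tool_rot: [0.705, 0.709, 0.0, -0.001]
force: [-0.5, 0.5, 0.4]
finger_gap: 0.997
gripper_force: 0.0
```

```bash
cat >> h.py <<'E'
from scipy.spatial.transform import Rotation as R
def wrist(name=None,**k):
    t=manip.sense(); s=snap("wrist",name,**k)
    T=np.eye(4);T[:3,:3]=R.from_quat(t["tool_rot"]).as_matrix();T[:3,3]=t["tcp_pos"]
    s["world_to_cam"]=np.linalg.inv(T@s["tool_from_camera"]); return s,t
E
python3 - <<'E'
from h import *
np.set_printoptions(precision=4,suppress=True)
s,t=wrist("w1",scale=1.4); print(t["tcp_pos"],t["tool_rot"],t["q"],t["force"])
for l in ["spare_a_mid"]:
  for d in manip.mark_of(l,"wrist"): print(d,proj(s,d["xyz"])*1.4)
for P in [(.455,-.333,.075),(.455,-.416,.075)]: print(proj(s,P)*1.4)
E
```

```text
[ 0.4524 -0.3327  0.2309] [ 0.7054  0.7088  0.0002 -0.0007] [-0.8333  0.4431  1.5934  0.0003  1.1065 -0.8382] [-0.4542  0.4697  0.4263]
{'xyz': [0.455, -0.4213, 0.0346], 'confidence': 0.91} [389.9546 365.8061]
[391.187  268.0143]
[390.276  383.4287]
```

View pics/w1.png

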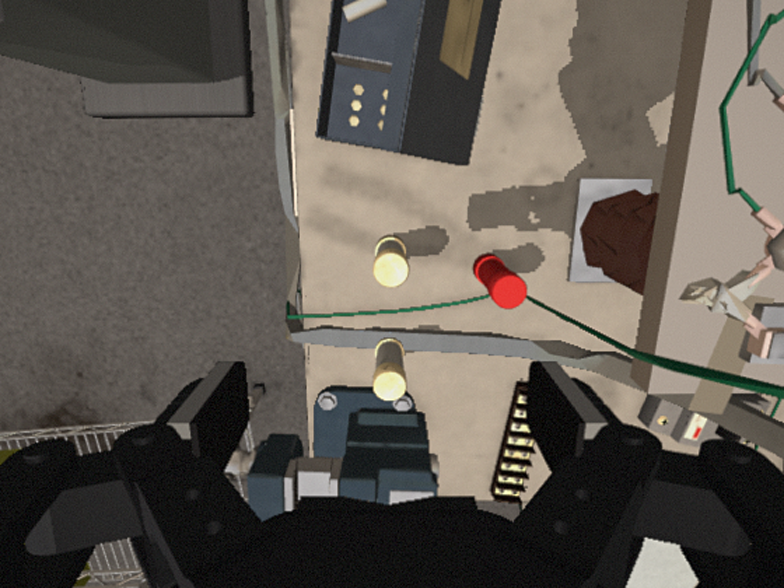

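Request:
move_arm([
  [[-1,0.0025,0,-0.03,0],[-1,0,0,-0.045,0],[-1,0,0,-0.045,0],[-1,0,0,-0.035,0],[-1,0,0,-0.02,0],[-1,0,0,-0.014,0],[-1,0,0,0,0]],
])

```text
t: 4.15
tcp_pos: [0.4546, -0.3304, 0.0411]
tool_rot: [0.704, 0.71, 0.0, -0.002]
force: [-0.4, 0.5, 0.4]
finger_gap: 1.002
gripper_force: 0.0
```

Request:
move_arm([
  [[0.2,0,0,0,0],[0.6,0,0,0,0],[0.7,0,0,0,0],[0.8,0,0,0,0],[1,0,0,0,0],[1,0,0,0,0],[1,0,0,0,0],[1,0,0,0,0]],
])

```text
t: 4.95
tcp_pos: [0.4556, -0.333, 0.0432]
tool_rot: [0.705, 0.709, -0.0, 0.001]
force: [-1.2, -0.2, 5.4]
finger_gap: 0.266
gripper_force: 38.9
```

Request:
move_arm([
  [[1,0,0,0.02,0],[1,0,0,0.045,0],[1,0,0,0.045,0],[1,0,0.01,0.045,0],[1,0,0.03,0.035,0],[1,0,0.045,0,0],[1,0,0.045,0,0],[1,0,0.045,0,0]],
])

```text
t: 5.75
tcp_pos: [0.4548, -0.1559, 0.2326]
tool_rot: [0.705, 0.709, 0.0, 0.0]
force: [0.3, -0.4, -0.5]
finger_gap: 0.264
gripper_force: 39.3
```

Request:
move_arm([
  [[1,0,0.045,0,0],[1,0,0.045,0,0],[1,0,0.045,0,0],[1,0,0.045,0,0],[1,0,0.045,0,0],[1,0.008,0.043,0,0],[1,0,0,0,0],[1,0,0,0,0]],
])

```text
t: 6.55
tcp_pos: [0.4628, 0.1114, 0.2321]
tool_rot: [0.704, 0.71, -0.0, -0.0]
force: [0.1, -0.8, -0.9]
finger_gap: 0.265
gripper_force: 39.3
```

```bash

cat > look.py <<'E'
from h import *
import sys
np.set_printoptions(precision=4,suppress=True)
s,t=wrist(sys.argv[1],scale=1.4); print(t["tcp_pos"],t["tool_rot"],t["force"],t["finger_gap"],t["gripper_force"])
for c in ["wrist","scene"]:
  if c=="scene": manip.snapshot("scene")
  for l in ["pocket_1","old_fuse_mid","relay"]:
   for d in manip.mark_of(l,c): print(c,l,np.array(d["xyz"]),round(d["confidence"],2),proj(s,d["xyz"])*1.4)
E
python3 look.py w2
```

```text
[0.4628 0.1114 0.2321] [ 0.7038  0.7104 -0.0004 -0.0001] [ 0.1096 -0.7527 -0.923 ] 0.2651828925473765 39.34466242790222
wrist pocket_1 [0.4586 0.1728 0.0385] 0.87 [382.0624 169.0718]
wrist pocket_1 [0.4609 0.1223 0.0358] 0.77 [384.7676 240.1955]
wrist pocket_1 [0.4692 0.0743 0.0415] 0.7 [395.3059 305.3758]
wrist old_fuse_mid [0.4677 0.077  0.0506] 0.91 [393.4884 305.6236]
scene pocket_1 [0.4669 0.0771 0.0401] 0.92 [392.2516 301.2015]
scene pocket_1 [0.4675 0.1259 0.0393] 0.79 [393.9383 236.1674]
scene pocket_1 [0.4612 0.1755 0.041 ] 0.61 [385.8167 165.1729]
scene old_fuse_mid [0.4677 0.0757 0.0474] 0.77 [393.4124 305.984 ]
scene relay [ 0.4794 -0.0415  0.0017] 0.56 [404.1005 415.1921]
```

View pics/w2.png

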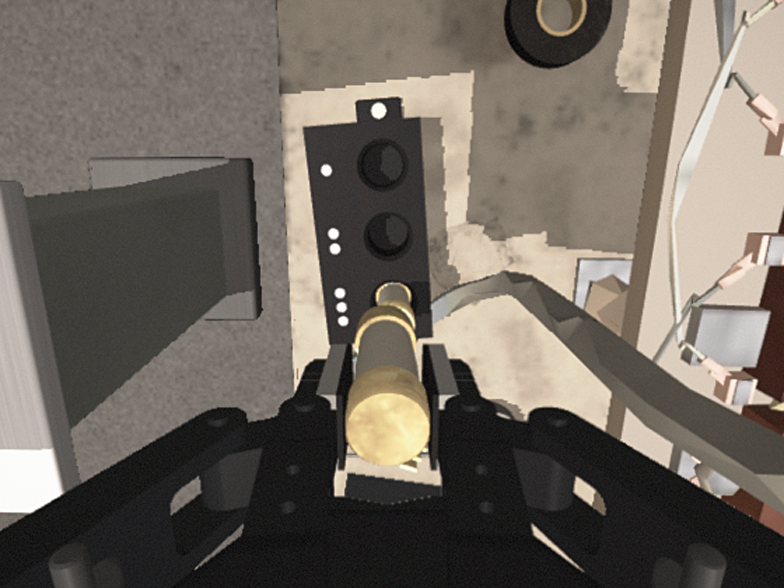

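```bash
python3 - <<'E'
from h import *
np.set_printoptions(precision=4,suppress=True)
s,t=wrist()
g=cv2.cvtColor(s["img"],cv2.COLOR_RGB2GRAY)
c=cv2.HoughCircles(cv2.resize(g,None,fx=4,fy=4,interpolation=cv2.INTER_CUBIC)[300:780,900:1300],cv2.HOUGH_GRADIENT_ALT,1.5,100,param1=100,param2=0.7,minRadius=45,maxRadius=80)
if c is not None:
  for x,y,r in c[0]:
    uv=((x+900)/4,(y+300)/4); print(np.array(uv)*1.4,r/4*1.4,onplane(s,uv,.04))
for uv in [(382,163.5),(388,234)]: print(onplane(s,np.array(uv)/1.4,.04))
# dots
m=cv2.inRange(s["img"],(200,200,200),(255,255,255))
n,_,st,ce=cv2.connectedComponentsWithStats(m)
for i in range(1,n):
  if 20<st[i,4]<150 and 215<ce[i][0]<300: print("dot",ce[i]*1.4,st[i,4],onplane(s,ce[i],.04))
p=t["tcp_pos"]
for z in [.033,.0,-.042]: print(z,proj(s,p+[0,0,z])*1.4,(proj(s,p+[.012,0,z])-proj(s,p+[-.012,0,z]))*1.4)
E
```

```text
[381.675 164.325] 25.558943 [0.4593 0.1743 0.04  ]
[381.675 164.325] 20.25755 [0.4593 0.1743 0.04  ]
[389.55  231.525] 22.3255 [0.465  0.1276 0.04  ]
[389.55  231.525] 18.193674 [0.465  0.1276 0.04  ]
[0.4595 0.1749 0.04  ]
[0.4639 0.1258 0.04  ]
dot [376.2073 107.7317] 82 [0.4555 0.2113 0.04  ]
dot [324.2711 167.4089] 45 [0.4195 0.1721 0.04  ]
dot [331.6205 230.8205] 39 [0.4235 0.1279 0.04  ]
dot [333.3436 246.0051] 39 [0.4244 0.1168 0.04  ]
dot [338.3882 290.5   ] 34 [0.4273 0.0834 0.04  ]
dot [340.32 304.56] 35 [0.4285 0.0724 0.04  ]
dot [404.7312 310.8438] 32 [0.4768 0.0677 0.04  ]
dot [341.92 318.4 ] 35 [0.4295 0.0615 0.04  ]
dot [408.1933 466.1067] 30 [ 0.4818 -0.0685  0.04  ]
0.033 [386.4081 427.9433] [90.4021  0.4382]
0.0 [386.6107 372.9997] [72.087   0.3519]
-0.042 [386.7741 328.6533] [57.2755  0.2811]
```

```bash
python3 -c "
import cv2;i=cv2.imread('pics/w2.png')[100:480,280:500];cv2.imwrite('pics/w2c.png',cv2.resize(i,None,fx=1.55,fy=1.55))"
```

```text
(no output)
```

View pics/w2c.png

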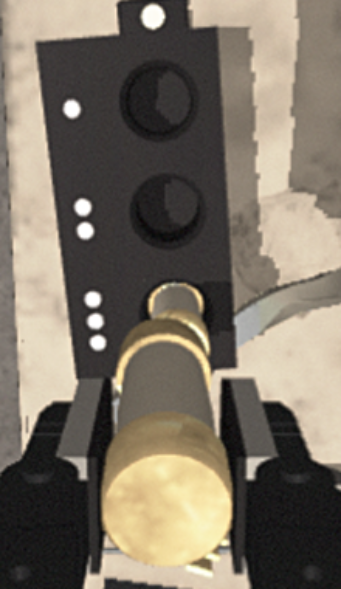

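Request:
move_arm([
  [[1,-0.0018,0.032,0,0],[1,-0.002,0.0315,-0.02,0],[1,0,0,-0.045,0],[1,0,0,-0.045,0],[1,0,0,-0.025,0],[1,0,0,-0.007,0],[1,0,0,0,0],[1,0,0,0,0]],
])

```text
t: 7.8
tcp_pos: [0.4607, 0.174, 0.0914]
tool_rot: [0.705, 0.709, 0.001, 0.001]
force: [0.1, 0.4, -1.5]
finger_gap: 0.265
gripper_force: 39.4
```

```bash
python3 look.py w3
```

```text
[0.4607 0.174  0.0914] [0.705  0.7092 0.001  0.0007] [ 0.127   0.4014 -1.4759] 0.26537094593481547 39.39006149768829
wrist pocket_1 [0.4614 0.1761 0.0367] 0.91 [388.1855 314.2816]
scene pocket_1 [0.4684 0.0769 0.0328] 0.82 [400.4502 495.7234]
scene pocket_1 [ 0.4788 -0.0425 -0.0006] 0.74 [412.1257 612.3714]
scene pocket_1 [0.4591 0.1749 0.0409] 0.56 [382.9283 319.9637]
scene old_fuse_mid [0.4637 0.0761 0.0475] 0.68 [391.5596 518.0743]
scene relay [ 0.4797 -0.0425 -0.0007] 0.82 [413.4913 612.2331]
```

View pics/w3.png

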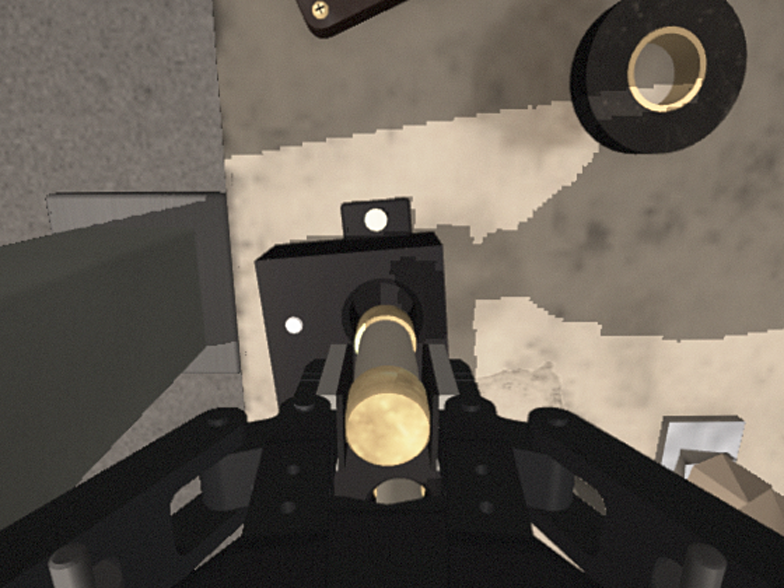

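Request:
move_arm([
  [[1,-0.0015,0.001,0,0],[1,0,0,-0.008,0],[1,0,0,-0.008,0],[1,0,0,-0.008,0],[1,0,0,-0.007,0],[1,0,0,-0.005,0],[1,0,0,-0.002,0],[1,0,0,0,0]],
], newtons=40)

```text
t: 9.0
tcp_pos: [0.4577, 0.1751, 0.0532]
tool_rot: [0.705, 0.709, -0.0, -0.0]
force: [-2.3, -0.5, 10.6]
finger_gap: 0.265
gripper_force: 40.4
```

Request:
move_arm([
  [[0.3,0,0,0,0],[0,0,0,0,0],[-0.4,0,0,0,0],[-0.6,0,0,0,0],[-0.6,0,0,0.02,0],[-0.8,0,0,0.045,0],[-1,0,0,0.045,0],[-1,0,-0.02,0.04,0]],
])

```text
t: 9.8
tcp_pos: [0.4581, 0.1561, 0.2041]
tool_rot: [0.704, 0.71, 0.001, 0.0]
force: [0.1, -0.6, 0.3]
finger_gap: 0.999
gripper_force: 0.0
```

Request:
move_arm([
  [[-1,0,-0.045,0.02,0],[-1,0,-0.045,0,0],[-1,0,-0.045,0,0],[-1,0,-0.045,0,0],[-1,0,-0.045,0,0],[-1,0,-0.045,0,0],[-1,0,-0.045,0,0],[-1,0,-0.045,0,0]],
])

```text
t: 10.6
tcp_pos: [0.4574, -0.2067, 0.2221]
tool_rot: [0.705, 0.709, 0.0, -0.0]
force: [1.7, 0.3, -0.8]
finger_gap: 1.002
gripper_force: 0.0
```

Request:
move_arm([
  [[-1,-0.0015,-0.045,0,0],[-1,-0.0015,-0.045,0,0],[-1,0,-0.045,0,0],[-1,0,-0.045,0,0],[-1,0,-0.03,0,0],[-1,0,0,0,0],[-1,0,0,0,0]],
])

```text
t: 11.3
tcp_pos: [0.4543, -0.4149, 0.2215]
tool_rot: [0.705, 0.709, 0.0, -0.001]
force: [-0.4, 0.4, 0.0]
finger_gap: 0.998
gripper_force: 0.0
```

```bash
python3 - <<'E'
from h import *
np.set_printoptions(precision=4,suppress=True)
S=manip.snapshot("scene")
print([ (np.array(d["xyz"]),round(d["confidence"],2)) for l in ["spare_a_mid","old_fuse_mid"] for d in manip.mark_of(l,"scene")])
s,t=wrist("w4"); print(t["tcp_pos"])
print([ (np.array(d["xyz"]),round(d["confidence"],2)) for d in manip.mark_of("spare_a_mid","wrist")])
a=cv2.resize(S["img"][130:220,170:290],None,fx=5,fy=5); b=s["img"]
im=np.zeros((870,600,3),np.uint8); im[:450]=a; im[450:]=b[:,:][:420,:600] if b.shape[1]>=600 else np.pad(b,((0,0),(0,40),(0,0)))
cv2.imwrite("pics/c4.png",cv2.resize(im[:,:,::-1],None,fx=.68,fy=.68))
E
```

```text
[(array([ 0.4556, -0.4192,  0.0387]), 0.88), (array([0.4643, 0.076 , 0.0507]), 0.47)]
[ 0.4548 -0.4133  0.222 ]
[(array([ 0.4562, -0.4212,  0.0354]), 0.64)]
```

View pics/c4.png

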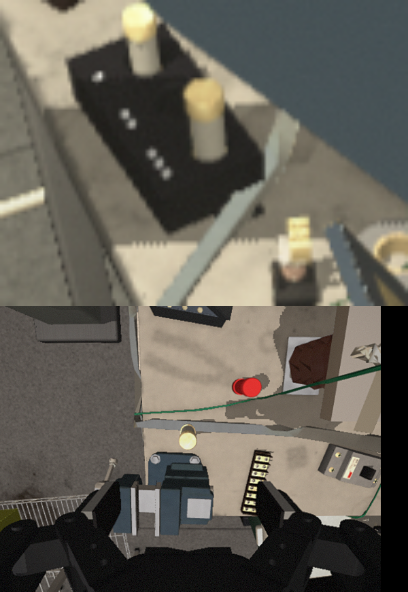

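Request:
move_arm([
  [[-1,0.0007,-0.0025,-0.03,0],[-1,0,0,-0.045,0],[-1,0,0,-0.04,0],[-1,0,0,-0.03,0],[-1,0,0,-0.02,0],[-1,0,0,-0.014,0],[-1,0,0,0,0]],
])

```text
t: 12.25
tcp_pos: [0.4551, -0.4159, 0.0417]
tool_rot: [0.705, 0.71, 0.0, -0.002]
force: [1.1, 0.3, 0.6]
finger_gap: 0.998
gripper_force: 0.0
```

Request:
move_arm([
  [[0.2,0,0,0,0],[0.6,0,0,0,0],[0.7,0,0,0,0],[0.8,0,0,0,0],[1,0,0,0,0],[1,0,0,0,0],[1,0,0,0,0]],
])

```text
t: 12.95
tcp_pos: [0.4559, -0.418, 0.0443]
tool_rot: [0.705, 0.709, -0.0, 0.001]
force: [-0.7, 0.0, 6.0]
finger_gap: 0.267
gripper_force: 38.9
```

Request:
move_arm([
  [[1,0,0,0.02,0],[1,0,0,0.045,0],[1,0,0,0.045,0],[1,0,0.01,0.045,0],[1,0,0.03,0.035,0],[1,0,0.045,0,0],[1,0,0.045,0,0],[1,0,0.045,0,0]],
])

```text
t: 13.75
tcp_pos: [0.4552, -0.2408, 0.2335]
tool_rot: [0.705, 0.709, 0.0, 0.0]
force: [0.0, 0.4, -0.6]
finger_gap: 0.27
gripper_force: 39.2
```

Request:
move_arm([
  [[1,0.001,0.045,0,0],[1,0.001,0.045,0,0],[1,0.001,0.045,0,0],[1,0.001,0.045,0,0],[1,0.001,0.045,0,0],[1,0.001,0.045,0,0],[1,0.001,0.045,0,0],[1,0,0,0,0]],
])

```text
t: 14.55
tcp_pos: [0.4614, 0.0774, 0.2331]
tool_rot: [0.703, 0.712, 0.0, -0.001]
force: [-0.2, -0.0, -1.0]
finger_gap: 0.261
gripper_force: 39.2
```

Request:
move_arm([
  [[1,0.0017,0.025,0,0],[1,0,0.0235,-0.02,0],[1,0,0,-0.045,0],[1,0,0,-0.045,0],[1,0,0,-0.023,0],[1,0,0,-0.007,0],[1,0,0,0,0],[1,0,0,0,0]],
])

```text
t: 15.35
tcp_pos: [0.4654, 0.1207, 0.0942]
tool_rot: [0.705, 0.709, 0.001, 0.001]
force: [0.5, -0.5, -0.1]
finger_gap: 0.263
gripper_force: 39.3
```

```bash
python3 look.py w5
```

```text
[0.4654 0.1207 0.0942] [0.705  0.7092 0.0008 0.0008] [ 0.4878 -0.5067 -0.0965] 0.26336568745263045 39.31144952774048
wrist pocket_1 [0.4618 0.1223 0.0388] 0.9 [378.3989 314.7274]
scene pocket_1 [0.4614 0.176  0.0415] 0.82 [377.517  192.5912]
scene pocket_1 [0.4639 0.126  0.0377] 0.81 [383.1618 306.0889]
scene pocket_1 [0.4684 0.0794 0.0398] 0.75 [392.3192 402.1882]
scene old_fuse_mid [0.4616 0.0778 0.0511] 0.78 [377.3758 417.9965]
scene old_fuse_mid [0.4657 0.1254 0.0402] 0.16 [387.2012 309.1393]
scene relay [ 0.4781 -0.0414  0.0008] 0.64 [405.2479 544.089 ]
```

View pics/w5.png

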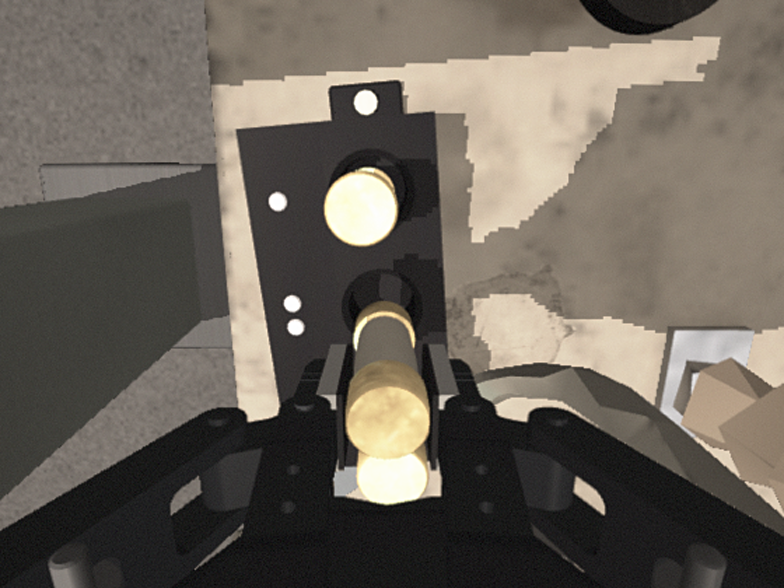

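```bash
python3 - <<'E'
from h import *
s,t=wrist(); print(t["tcp_pos"])
p=t["tcp_pos"]
print(proj(s,p+[0,0,-.044])*1.4,proj(s,p+[0,0,-.029])*1.4,proj(s,p+[0,0,.031])*1.4)
print(onplane(s,np.array((381,306))/1.4,.04), proj(s,(.463,.126,.04))*1.4)
E
```

```text
[0.46465732 0.12108847 0.09387637]
[386.64028093 326.99341182] [386.62954117 340.30357797] [386.5623645  423.83335865]
[0.46213274 0.12723013 0.04      ] [382.95912447 308.67399604]
```

Request:
move_arm([
  [[1,-0.0015,0.0035,0,0],[1,0,0,-0.008,0],[1,0,0,-0.008,0],[1,0,0,-0.008,0],[1,0,0,-0.007,0],[1,0,0,-0.005,0],[1,0,0,-0.003,0],[1,0,0,0,0]],
])

```text
t: 16.6
tcp_pos: [0.4625, 0.1245, 0.0544]
tool_rot: [0.705, 0.709, -0.0, -0.0]
force: [-1.5, 0.1, 1.5]
finger_gap: 0.268
gripper_force: 39.6
```

Request:
move_arm([
  [[1,0,0,-0.002,0],[1,0,0,0,0],[0.3,0,0,0,0],[0,0,0,0,0],[-0.4,0,0,0,0],[-0.6,0,0,0.01,0],[-0.7,0,0,0.035,0],[-0.7,0,0,0.04,0]],
])

```text
t: 17.4
tcp_pos: [0.4617, 0.1244, 0.1374]
tool_rot: [0.705, 0.709, -0.001, -0.001]
force: [-0.2, 0.4, -0.3]
finger_gap: 0.846
gripper_force: 0.0
```

Request:
move_arm([
  [[-0.7,0.001,0,0.045,0],[-0.7,0.002,-0.025,0.02,0],[-0.7,0.002,-0.0245,0,0],[-0.7,0,0,0,0],[-0.7,0,0,0,0]],
])

```text
t: 17.9
tcp_pos: [0.4675, 0.075, 0.2025]
tool_rot: [0.705, 0.709, 0.0, -0.0]
force: [-0.6, -0.5, -0.2]
finger_gap: 0.848
gripper_force: 0.0
```

```bash
python3 - <<'E'
from h import *
np.set_printoptions(precision=4,suppress=True)
S=manip.snapshot("scene")
print([ (np.array(d["xyz"]),round(d["confidence"],2)) for l in ["old_fuse_mid","spare_a_mid"] for d in manip.mark_of(l,"scene")])
s,t=wrist("w6"); print(t["tcp_pos"])
print([ (np.array(d["xyz"]),round(d["confidence"],2)) for l in ["old_fuse_mid","spare_a_mid"] for d in manip.mark_of(l,"wrist")])
b=s["img"]; a=cv2.resize(S["img"][130:220,170:290],(560,420),interpolation=cv2.INTER_CUBIC)
cv2.imwrite("pics/c6.png",cv2.resize(np.hstack([a,b])[:,:,::-1],None,fx=.71,fy=.71))
for P in [(.468,.076,.09),(.4636,.126,.085),(.459,.175,.085)]: print(proj(s,P)*.71+[398,0])
E
```

```text
[(array([0.4633, 0.0769, 0.052 ]), 0.73), (array([0.462 , 0.127 , 0.0478]), 0.49)]
[0.4672 0.0758 0.2018]
[(array([0.4716, 0.08  , 0.0516]), 0.72), (array([0.4627, 0.1215, 0.0447]), 0.58)]
[595.1041 144.3772]
[591.3916  98.1872]
[587.1039  49.5644]
```

View pics/c6.png

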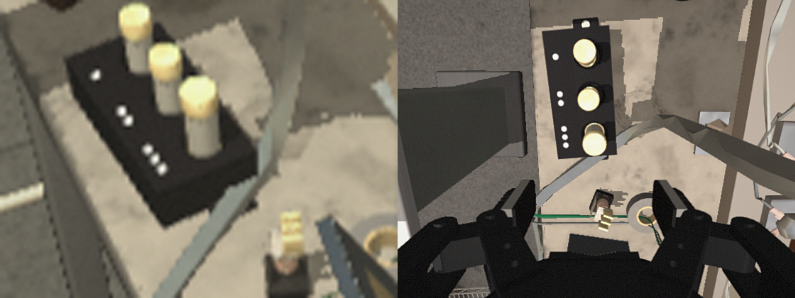

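```bash
python3 - <<'E'
from h import *
np.set_printoptions(precision=4,suppress=True)
s,t=wrist()
hsv=cv2.cvtColor(s["img"],cv2.COLOR_RGB2HSV)
for (x0,y0,x1,y1) in [(255,160,305,225),(245,110,295,165)]:
  h=hsv[y0:y1:2,x0:x1:2]
  print("\n".join("%d "%(y0+2*i)+"".join("#" if p[2]>225 and p[1]>40 else "o" if p[2]>120 and p[1]>60 else "-" if p[2]>120 else "." for p in r) for i,r in enumerate(h)))
for P in [(.468,.076,.09),(.468,.076,.074),(.468,.076,.04),(.4636,.126,.085)]: print(proj(s,P),proj(s,np.add(P,[.0135,0,0]))[0],proj(s,np.add(P,[0,.0135,0]))[1])
E
```

```text
160 .........................
162 .........................
164 .........................
166 .........................
168 .........................
170 .........................
172 .........................
174 ........o#--ooo..........
176 ......o#-.....oo.........
178 .....oo-.......oo........
180 .....#o.........oo.......
182 .....o...........#.......
184 ....oo.oooooo....o.......
186 ....o-oooooooooo.o.......
188 ....oooo######ooo........
190 ....oo##----#--#oo.......
192 ....o##-----#----o.......
194 ....#-------------o......
196 ...#--------------#......
198 ...#--------------#......
200 ...#---------------o.....
202 ...--------------#-o.....
204 ...#---------------o.....
206 ...#-------------##o.....
208 ...o--------------#......
210 ....#-------------o......
212 ....o--#----------.......
214 .....o----------#........
216 ......o#------#o.........
218 ........o####o........---
220 ..........---------..----
222 --....------------...----
224 --...------------...-----
110 .........................
112 .........................
114 .........................
116 ................
[... 256 characters left out ...]
...#-#--######--#......
136 ....o###########---o.....
138 ....o#########-----o.....
140 ....o#--#####---###o.....
142 ....o-------#----##o.....
144 ....o------------##o.....
146 .....#-----------##......
148 .....o------------o......
150 ......o----------#.......
152 .......#--------o........
154 ........o##--##o.........
156 ............o............
158 .........................
160 .........................
162 .........................
164 .........................
[277.1959 203.2371] 294.3409663561975 186.45491130551162
[277.1903 198.2304] 293.38804884230615 182.3233606092546
[277.1804 189.2361] 291.6755123594794 174.91802013694544
[271.9762 138.1857] 289.678257604615 119.97521090964172
```

Request:
move_arm([
  [[-0.7,0,0,-0.03,0],[-0.7,0,0,-0.045,0],[-0.7,0,0,-0.035,0],[-0.7,0,0,-0.02,0],[-0.7,0,0,-0.013,0],[-0.7,0,0,0,0],[-0.7,0,0,0,0]],
])

```text
t: 18.95
tcp_pos: [0.4679, 0.0753, 0.0592]
tool_rot: [0.705, 0.709, -0.0, -0.0]
force: [-0.5, -0.1, -0.1]
finger_gap: 0.848
gripper_force: 0.0
```

Request:
move_arm([
  [[0.2,0,0,0,0],[0.5,0,0,0,0],[0.7,0,0,0,0],[0.8,0,0,0,0],[1,0,0,0,0],[1,0,0,0,0],[1,0,0,0,0]],
])

```text
t: 19.65
tcp_pos: [0.4683, 0.075, 0.0601]
tool_rot: [0.705, 0.709, 0.0, 0.001]
force: [-0.0, 0.1, 6.3]
finger_gap: 0.303
gripper_force: 38.9
```

Request:
move_arm([
  [[1,0,0,0.01,0],[1,0,0,0.015,0],[1,0,0,0.02,0],[1,0,0,0.025,0],[1,0,0,0.03,0],[1,0,0,0,0]],
])

```text
t: 20.25
tcp_pos: [0.4703, 0.075, 0.1629]
tool_rot: [0.705, 0.709, 0.003, 0.003]
force: [0.4, -0.0, -0.9]
finger_gap: 0.299
gripper_force: 39.4
```

Request:
move_arm([
  [[1,-0.008,-0.002,0,8.2],[1,-0.008,-0.002,0,8.2],[1,-0.008,-0.002,0,8.2],[1,-0.008,-0.002,0,8.2],[1,-0.008,-0.002,0,8.2],[1,-0.008,-0.002,0,8.2],[1,-0.008,-0.002,0,8.2],[1,-0.008,-0.002,0,8.2]],
])

```text
t: 21.05
tcp_pos: [0.4029, 0.059, 0.1589]
tool_rot: [0.205, 0.979, -0.0, -0.001]
force: [0.3, 0.2, -0.3]
finger_gap: 0.301
gripper_force: 39.3
```

Request:
move_arm([
  [[1,-0.008,-0.001,0,8.2],[1,-0.008,0,0,8.2],[1,-0.003,0,0,8],[1,0,0,-0.03,0],[1,0,0,-0.03,0],[1,0,0,-0.02,0],[1,0,0,-0.018,0],[1,0,0,0,0]],
])

```text
t: 21.85
tcp_pos: [0.3833, 0.0582, 0.0595]
tool_rot: [-0.003, 1.0, 0.0, -0.003]
force: [-0.3, 0.4, 0.2]
finger_gap: 0.299
gripper_force: 39.4
```

```bash
python3 - <<'E'
from h import *
np.set_printoptions(precision=4,suppress=True)
t=manip.sense();print(t["tcp_pos"],t["tool_rot"],t["q"],t["force"],t["finger_gap"])
S=manip.snapshot("scene")
print([ (l,np.array(d["xyz"]),round(d["confidence"],2)) for l in ["old_fuse_mid","pocket_1"] for d in manip.mark_of(l,"scene")])
E
```

```text
[0.3833 0.0582 0.0595] [-0.003   1.      0.0004 -0.0026] [-0.1397  0.5931  2.1561 -0.      0.3977 -1.7165] [-0.2849  0.4272  0.2173] 0.29923488773054746
[('old_fuse_mid', array([0.3808, 0.0569, 0.0508]), 0.51), ('pocket_1', array([0.4657, 0.1289, 0.0403]), 0.88), ('pocket_1', array([0.4626, 0.1752, 0.0396]), 0.8)]
```

Request:
move_arm([
  [[1,0.005,0,0.004,0],[1,0.008,0,0,0],[1,0.008,0,0,0],[1,0.008,0,0,0],[1,0.008,0,0,0]],
], newtons=25)

```text
t: 22.5
tcp_pos: [0.4196, 0.0584, 0.0654]
tool_rot: [-0.003, 1.0, 0.0, -0.003]
force: [-4.6, -1.4, 1.7]
finger_gap: 0.3
gripper_force: 40.0
```

Request:
move_arm([
  [[1,0.006,0,0,0],[1,0.006,0,0,0],[1,0.006,0,0,0],[1,0.006,0,0,0],[1,0.006,0,0,0],[1,0,0,0,0]],
])

```text
t: 23.1
tcp_pos: [0.4512, 0.0583, 0.065]
tool_rot: [-0.003, 1.0, 0.0, -0.001]
force: [-4.0, 0.2, 1.0]
finger_gap: 0.3
gripper_force: 39.8
```

Request:
move_arm([
  [[1,0.003,0,-0.003,0],[1,0.002,0,-0.004,0],[1,0,0,-0.003,0],[1,0,0,0,0]],
])

```text
t: 23.5
tcp_pos: [0.4582, 0.0578, 0.0552]
tool_rot: [-0.003, 1.0, -0.0, 0.001]
force: [-1.6, -1.1, 2.5]
finger_gap: 0.302
gripper_force: 39.3
```

Request:
move_arm([
  [[1,0,0,0.01,0],[1,-0.005,0,0.03,0],[1,-0.005,0,0.04,0],[1,0,0,0.045,0],[1,0,0,0.04,0],[1,0,0,0.025,0],[1,0,0,0,0],[1,0,0,0,0]],
], newtons=70)

```text
t: 24.3
tcp_pos: [0.4473, 0.0581, 0.246]
tool_rot: [-0.003, 1.0, -0.0, 0.001]
force: [-0.2, 0.4, -1.4]
finger_gap: 0.292
gripper_force: 68.7
```

```bash
python3 - <<'E'
from h import *
np.set_printoptions(precision=4,suppress=True)
t=manip.sense();print(t["tcp_pos"],t["force"],t["finger_gap"],t["gripper_force"])
S=manip.snapshot("scene")
for l in ["old_fuse_mid","spare_a_mid","tape_roll","relay","pocket_1"]:
  for d in manip.mark_of(l,"scene"): print(l,np.array(d["xyz"]),round(d["confidence"],2),proj(S,d["xyz"]))
s,t=wrist()
print([ (np.array(d["xyz"]),round(d["confidence"],2)) for d in manip.mark_of("old_fuse_mid","wrist")])
g=proj(S,t["tcp_pos"]+np.array([0,0,.02])).astype(int); print(g)
a=cv2.resize(S["img"][90:240,130:330],(800,600),interpolation=cv2.INTER_CUBIC)
b=s["img"]
cv2.imwrite("pics/c7.png",cv2.resize(np.hstack([cv2.resize(a,(560,420)),b])[:,:,::-1],None,fx=.71,fy=.71))
E
```

```text
[0.4473 0.0581 0.246 ] [-0.2152  0.3614 -1.4266] 0.29155892504114106 68.66085648536682
old_fuse_mid [0.4131 0.0611 0.2497] 0.97 [199.7038 111.6678]
old_fuse_mid [ 0.4795 -0.0427  0.0067] 0.75 [256.1854 213.3616]
spare_a_mid [0.4611 0.1267 0.0494] 0.7 [220.1033 156.2133]
tape_roll [ 0.5497 -0.0625  0.001 ] 0.66 [286.9155 210.527 ]
relay [ 0.4791 -0.0424 -0.0009] 0.83 [256.0783 215.3284]
pocket_1 [0.4627 0.176  0.0416] 0.82 [213.8258 145.8693]
pocket_1 [0.4646 0.1246 0.0381] 0.71 [222.1837 159.6065]
pocket_1 [0.4674 0.0756 0.0353] 0.63 [230.9012 173.052 ]
pocket_1 [0.4542 0.1785 0.0513] 0.21 [209.8731 143.4186]
[(array([0.4151, 0.063 , 0.2544]), 0.65)]
[215 101]
```

View pics/c7.png

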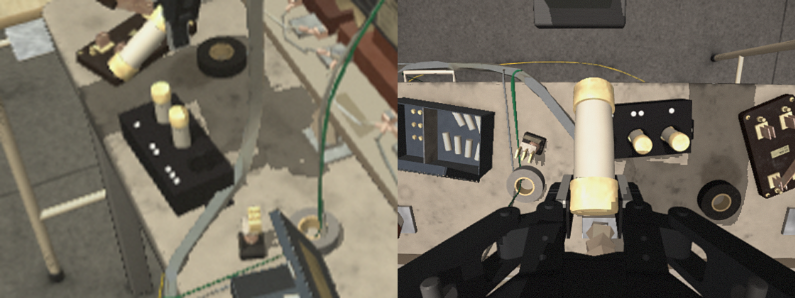

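```bash
python3 - <<'E'
from h import *
print(manip.sign_off())
E
```

```text
the job is handed in; nothing more can be done
None
```

The job is handed in: by the last camera check both spares are seated in pockets 1 and 2 (filled in that order), and the old fuse is held still about 25 cm up, tipped about 65°; the tape roll and relay did not move.

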